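Set the straightedge against the magnetic anvil

TASK

Move the hammer out of the gap between the anvil block and the straightedge and lay it along the black rubber mat, all of its handle and its head end on the mat. Then slide the loose steel straightedge over the bench, without lifting it, until it lies flush against the anvil's long face and is centred on it so that it covers the whole face, and last turn the magnet knob on the anvil clockwise until its white pointer is at the red mark. Leave the scissor halves, tin, bottle, screwdriver and brush where they are.

Things in the scene. Friction and masses are not known exactly. Their poses are not given: they have to be found in the camera images.
- anvil: Steel block fixed to the bench, 70 (x) by 160 (y) by 50 mm high. Origin: centre of its underside. Its +x long face (at x = +35 mm, away from the robot) is the one the straightedge goes against.
- magnet (a joint): Angle of the black magnet knob on the anvil's top, rad, growing clockwise seen from above. At 0 the white pointer points along the anvil's -x, at 1.571 along the anvil's +y, where the red mark is; the stops are at 0 and 2.6.
- knob_grip (a point): On the knob's vertical axis (anvil x = 0, y = -42 mm), mid-height of its upright grip bar, 73 mm above the bench. The bar is 52 mm long (along the pointer), 14 mm thick, from 59 to 85 mm above the bench, on a disc 52 mm across. The point turns with the knob.
- straightedge: Loose bright steel bar with a dark line along its top, 26 (x) by 200 (y) by 20 mm high, about 0.8 kg, lying flat. Origin: centre of its underside. Its -x face is to lie against the anvil.
- edge_left (a point): Point on the straightedge's -x face, 80 mm from its middle towards its +y end, 10 mm up.
- edge_right (a point): The same, 80 mm towards its -y end.
- hammer: Hammer lying flat, 240 mm long, 0.34 kg; wooden handle, dark steel head. Origin: underside, below the handle at the centre of mass; x runs along the handle to the head. Head: centre at x = +30 mm, 22 mm thick and high, y from -46 to +45 mm. Handle: 24 mm wide, 18 mm thick, middle 11 mm up, back to x = -196 mm (28 mm wide behind x = -145 mm).
- hammer_butt (a point): Point in the hammer's handle near its free end, at x = -185 mm, 11 mm up.
- mat: Black rubber mat fixed on the bench, 300 (x) by 150 (y) by 3 mm. Origin: centre of its underside. It lies at the left or the right.
- bin: Fixed shallow yellow bin full of black scissor handles, 200 (x) by 150 (y) by 50 mm, contents up to about 65 mm high. Origin: centre of its underside. It lies on the other side from the mat.
- scissor_a: Loose scissor half (black plastic finger loop, steel blade, 190 mm long, 10 mm high); leave alone. Origin near its middle on the underside, blade towards its x.
- scissor_b: A second, identical scissor half; leave alone.
- rivet_tin: Tin can with a blue band, 64 mm in diameter, 55 mm high, standing; leave alone. Origin: centre of its underside.
- oil: White oil bottle with a red cap, 56 mm in diameter, 130 mm high, standing; leave alone. Origin: centre of its underside.
- driver: Loose screwdriver lying flat; leave alone. Origin: underside near its middle, lies along its x.
- brush: Loose brush lying flat; leave alone. Origin: underside near its middle, lies along its x.
There are look-alikes about, which are no part of the job. Leave any blue look-alike of the anvil alone.

How it is judged:
By the outcome, as a careful person would: the job done as asked, in the order asked, and still so for the second after the job is handed in, with the robot touching nothing.
It also fails if it takes over 67 s, if anything falls off the work surface, if the arm or the gripper's body presses on something with over 40 N, if the wrist force passes 120 N, or if a joint passes its speed limit or range.

ROBOT

A 6-joint arm with a two-finger parallel gripper is mounted at the origin on the work surface. World frame = base frame: x ahead of the robot, y to its left, z up, the work surface at z = 0. Lengths are in m, angles in rad, forces in N, time in s.
With the tool pointing down it reaches from about 0.275 to 0.825 m from the base axis. Payload 5.2 kg.
Tool frame: the origin (TCP) lies midway between the tips of the shut fingers; the grasp point (between the pads) lies 19 mm behind it; z points along the fingers, y is the line along which they close (so a half turn about z gives the same grasp; the last joint's range is limited). The gripper opens to 93 mm and grips with 3 to 60 N. Pads are 15 mm wide; open, the fingers measure 128 mm over their backs; the gripper's body (75 mm by 188 mm) begins 65 mm behind the grasp point.
Start: joints at [-0.203, 0.259, 1.535, -0, 1.348, -0.203], TCP at [0.55, 0, 0.219] pointing down, gripper open.
Joint ranges: [-3.14, 3.14], [-0.91, 2.08], [0.19, 2.58], [-1.22, 4.36], [0.22, 2.71], [-3.12, 3.12]. Speed limits (rad/s): [2.57, 2.57, 3.14, 3.14, 3.14, 3.14].

INTERFACE

Orientations are given as [roll, pitch, yaw] about the fixed x, y, z axes, in that order (R = Rz(yaw) Ry(pitch) Rx(roll)).
In Python, from rig import telemetry, eyes, job gives the robot as it stands.
- The arm moves only by the tool carry_out, never from a script. Its argument "targets" is a list of rows, each a list of 3 entries, a list of its own where there are three numbers: the shift along the world's x, y, z in mm, then the turn, a rotation vector about the world's x, y, z in degrees, then the finger opening in mm, from 0 to 93. In form: [[[x, y, z], [ax, ay, az], grip], ...]. A call has 1 to 12 rows; each row shifts and turns the commanded pose from where the row before left it; what a row does not reach is not made up. A row lasts 1/10 s, in which the tool goes at most 50 mm and 8.59 degrees, less where a joint would pass 70% of its speed; a pose out of reach is approached as far as the arm can. A call is refused whole if a number of a shift passes 50 or a number of a turn 8.59, either way. A call with a gripper value outside its range is refused whole. The fingers move at their own pace and stop on an object; "squeeze" is the grip in N (left out, the last holds). Time passes only in rows, so rows that do not move let the fingers close. It gives the time, the measured TCP pose, the force, the opening and the grip force at its end, in the units of the state.
- telemetry.observe(): the state, without advancing time (a new reading comes with each control period).
- eyes.camera(name): name is "scene" or "side" or "wrist"; returns a dict with "pixels" (400x640x3 uint8, red, green, blue), "vfov" (degrees; the focal length in pixels is half the picture's height over the tangent of half this angle, whatever the lens; pixels are square), "cx", "cy" (the principal point, pixels), "R" (3x3) and "t" (3): a world point X has camera coordinates R X + t. Camera axes: x right, y down, z forward; pixel columns grow to the right and rows downward; lengths in m; the calibration is good to about 2 mm. A picture is of the moment at which its call begins. There is no depth.
- job.hand_in(): hands the job in; it is judged then, once.
The state is a dict: "time_s": time; "qpos": joint angles; "qd": joint speeds; "tau": joint torques, N m; "ee_pos": TCP position; "tool_rot": TCP orientation; "contact_force": force on the tool from outside, world axes, zero at the start; "torque": the same for the moment, N m; "grip_width": finger opening in m; "grasp_force": force on a finger pad.
Only numpy, scipy, OpenCV 4.12 (cv2) and the standard library are available. Lean on these libraries where they do the work, as an engineer would, in place of code of your own. Each camera call takes 0.05 s, during which the arm holds its last target. There are 200 camera calls.

## Working session

There is one attempt and no reset: what is moved stays moved. The work goes in short steps, Python scripts to look and compute and a tool call to move; the robot and the scene stay as the last step left them, time stands still between calls to the robot, and variables do not carry over. Pictures are saved under pics/ and viewed, at most 10 in all, crops included, and the job is handed in when it is done.

Besides the shell and the picture viewer there is one more tool, called after "Call:" in YAML: its name, and indented under it one key for each argument. carry_out: Moves the arm, as the interface text tells. Its arguments: {"type":"object","properties":{"targets":{"type":"array","items":{"type":"array"}},"squeeze":{"type":"number"}},"required":["targets"]}

```bash
mkdir -p pics; ls; cat > h.py <<'E'
import numpy as np, cv2
from rig import telemetry, eyes, job
def cam(n,save=None):
    c=eyes.camera(n); im=np.array(c["pixels"])[:,:,::-1].copy()
    if save: cv2.imwrite(f"pics/{save}.png",im); np.savez(f"pics/{save}.npz",**{k:c[k] for k in c})
    return c,im
def load(s):
    c=np.load(f"pics/{s}.npz"); return c,c["pixels"][:,:,::-1].copy()
def ray(c,u,v,z):
    f=200/np.tan(np.radians(float(c["vfov"]))/2)
    R=np.array(c["R"]);t=np.array(c["t"])
    d=R.T@np.array([(u-c["cx"])/f,(v-c["cy"])/f,1]);o=-R.T@t
    return o+d*(z-o[2])/d[2]
def proj(c,X):
    f=200/np.tan(np.radians(float(c["vfov"]))/2)
    p=np.array(c["R"])@np.array(X)+np.array(c["t"]); return np.array([c["cx"]+f*p[0]/p[2],c["cy"]+f*p[1]/p[2]])
E
python3 - <<'E'
from h import *
for n in("scene","side","wrist"):
    c,im=cam(n,n+"0"); print(n,c["vfov"],c["cx"],c["cy"],np.round(-np.array(c["R"]).T@c["t"],3),np.round(c["R"],2).tolist())
a=[cv2.imread(f"pics/{n}0.png") for n in("scene","side")]
cv2.imwrite("pics/ss.png",cv2.resize(np.vstack(a),(480,600)))
print(telemetry.observe())
E
```

```text
pics
scene 51.43965099512827 329.3226119576435 206.53477067021367 [1.309 0.335 1.111] [[-0.35, 0.94, 0.01], [0.72, 0.27, -0.64], [-0.6, -0.22, -0.77]]
side 47.81537859291584 317.1059112440692 198.25241448908724 [ 0.234 -0.705  0.97 ] [[0.95, -0.31, 0.01], [-0.23, -0.72, -0.65], [0.21, 0.62, -0.76]]
wrist 59.7458338506787 321.2415430667573 204.78935886091435 [0.549 0.065 0.385] [[1.0, 0.0, -0.0], [0.0, -0.97, 0.24], [-0.0, -0.24, -0.97]]
{'time_s': 0.15, 'qpos': array([-2.02845768e-01,  2.59161237e-01,  1.53576315e+00,  3.16196292e-05,
        1.34797340e+00, -2.02794439e-01]), 'qd': array([ 0.00131646, -0.00345982, -0.00413992,  0.00021323,  0.00024482,
        0.00019962]), 'tau': array([ 1.84710952e-03, -4.37643743e+01, -2.84233278e+01,  7.19930883e-02,
        3.80130450e-02, -3.72983607e-06]), 'ee_pos': array([5.49625838e-01, 8.68099558e-05, 2.18043908e-01]), 'tool_rot': array([-3.14032047e+00, -2.93061304e-04,  1.57073780e+00]), 'contact_force': array([ 0.396566  ,  0.25708778, -0.23735002]), 'torque': array([-0.01188283,  0.04458994, -0.05111046]), 'grasp_force': 0.0, 'grip_width': 0.0928158946991158}
```

View pics/scene0.png

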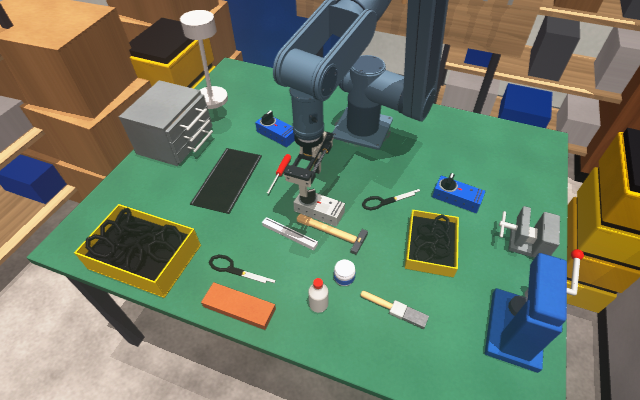

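View pics/side0.png

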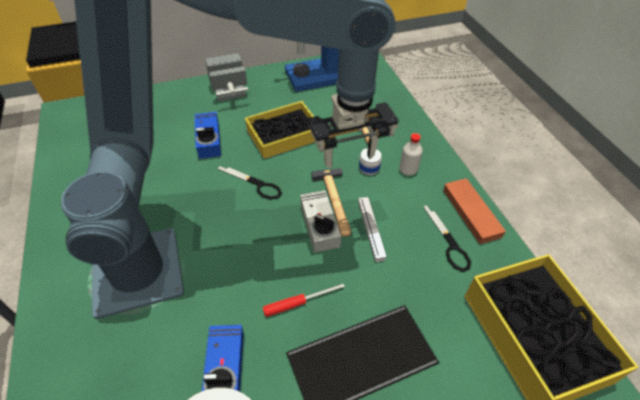

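View wrist.

The scene view shows the mat at (227,180), the small yellow bin at (433,240) and the grey anvil under the gripper at (318,205). The straightedge is at (290,233), the hammer handle runs from (300,222) to the head at (358,240), and the blue look-alikes are at (275,127) and (460,192). The side view agrees: anvil (320,222), hammer (338,205), straightedge (371,230).

View pics/wrist0.png

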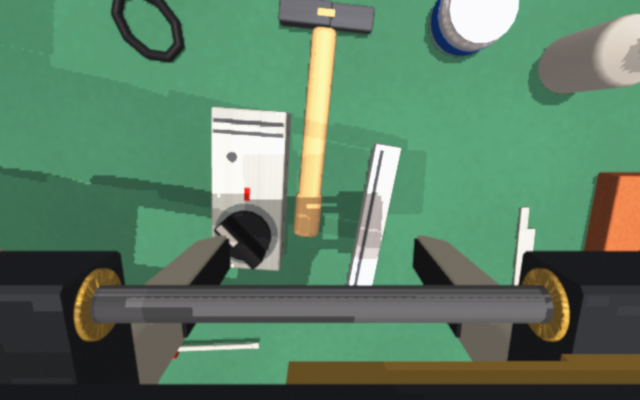

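```bash
python3 - <<'E'
from h import *
def big(m,n=4):
    cs,_=cv2.findContours(m.astype(np.uint8),0,2); return sorted(cs,key=cv2.contourArea)[::-1][:n]
for s in("scene0","side0"):
    c,im=load(s); hsv=cv2.cvtColor(im,cv2.COLOR_BGR2HSV);H,S,V=[hsv[...,i].astype(int) for i in range(3)]
    for nm,m,z in(("mat",(V<70),.003),("wood",(H>8)&(H<28)&(S>70)&(S<190)&(V>110),.02),("bright",(S<45)&(V>140),.02)):
        for k in big(m,9):
            if cv2.contourArea(k)<80: continue
            r=cv2.minAreaRect(k); b=cv2.boxPoints(r)
            w=[ray(c,*p,z)[:2] for p in b]
            if .2<ray(c,*r[0],z)[0]<1 and abs(ray(c,*r[0],z)[1])<.5: print(s,nm,cv2.contourArea(k),np.round(r[0]),np.round(w,3).tolist())
E
```

```text
scene0 mat 2008.0 [225. 180.] [[0.606, -0.433], [0.254, -0.493], [0.299, -0.32], [0.633, -0.284]]
scene0 mat 1858.0 [433. 239.] [[0.567, 0.333], [0.367, 0.302], [0.332, 0.449], [0.534, 0.466]]
scene0 mat 987.0 [309. 153.] [[0.36, -0.193], [0.064, -0.261], [0.071, -0.09], [0.36, -0.043]]
scene0 wood 1759.0 [238. 305.] [[0.933, -0.19], [0.851, -0.209], [0.851, 0.012], [0.93, 0.021]]
scene0 wood 424.0 [326. 228.] [[0.555, -0.055], [0.519, -0.059], [0.542, 0.154], [0.576, 0.154]]
scene0 wood 187.0 [376. 299.] [[0.742, 0.228], [0.72, 0.229], [0.731, 0.322], [0.753, 0.32]]
scene0 bright 451.0 [289. 233.] [[0.61, -0.157], [0.572, -0.161], [0.607, 0.046], [0.643, 0.045]]
scene0 bright 435.0 [409. 313.] [[0.762, 0.32], [0.718, 0.323], [0.726, 0.429], [0.769, 0.423]]
side0 mat 8649.5 [553. 326.] [[0.798, -0.3], [1.019, -0.245], [0.98, -0.568], [0.798, -0.595]]
side0 mat 7561.5 [362. 358.] [[0.296, -0.317], [0.616, -0.294], [0.601, -0.438], [0.308, -0.449]]
side0 mat 2812.5 [324. 118.] [[0.405, 0.567], [0.936, 0.592], [0.842, 0.276], [0.381, 0.275]]
side0 mat 488.0 [454. 254.] [[0.742, -0.152], [0.796, -0.13], [0.808, -0.241], [0.757, -0.259]]
side0 mat 337.5 [264. 189.] [[0.309, 0.179], [0.335, 0.231], [0.418, 0.158], [0.39, 0.108]]
side0 wood 12423.5 [556. 323.] [[0.774, -0.284], [1.048, -0.214], [0.996, -0.581], [0.776, -0.613]]
side0 wood 1486.5 [474. 208.] [[0.851, 0.011], [0.933, 0.045], [0.932, -0.184], [0.859, -0.209]]
side0 wood 983.0 [282. 129.] [[0.375, 0.476], [0.597, 0.52], [0.576, 0.305], [0.374, 0.274]]
side0 wood 529.0 [337. 205.] [[0.536, 0.152], [0.568, 0.155], [0.541, -0.069], [0.513, -0.07]]
side0 bright 614.0 [316. 204.] [[0.451, 0.103], [0.529, 0.109], [0.518, 0.007], [0.445, 0.002]]
side0 bright 517.0 [372. 227.] [[0.602, 0.041], [0.635, 0.043], [0.6, -0.162], [0.57, -0.163]]
side0 bright 214.5 [370. 156.] [[0.684, 0.229], [0.746, 0.209], [0.716, 0.141], [0.656, 0.16]]
```

The wrist view shows the grey anvil with corners (212,108), (287,113) and (279,270). The knob is at (243,238) with its white pointer at (228,235), and the red mark is at (247,193). The hammer butt is at (307,236), its head at (326,15), and the straightedge's upper end is at (388,146).
Anvil candidates are grey (318,205), blue (275,127) and blue (460,192) in the scene view. The grey one fits, as it has bare steel, a red mark and the hammer beside it. For the mat, (227,180) is the only flat black sheet. For the bin, the small one opposite the mat at (433,240) fits rather than the large one at (140,245).

```bash
python3 - <<'E'
from h import *
c,im=load("wrist0")
cv2.imwrite("pics/crop.png",cv2.resize(im[0:290,200:420],None,fx=2,fy=2,interpolation=cv2.INTER_CUBIC))
P={"anvil":(.05,[(212,108),(287,113),(279,270)]),"knob":(.059,[(243,238)]),"red":(.05,[(247,193)]),"ptr":(.085,[(228,235),(258,262)]),
"handle":(.02,[(307,236),(323.5,30)]),"head":(.022,[(280,13),(373,20)]),"edge":(.02,[(375,145),(401,147),(349,286),(374,286)]),"tin":(.055,[(478,8)]),}
for k,(z,p) in P.items(): print(k,[np.round(ray(c,*q,z)[:2],4).tolist() for q in p])
c,im=load("scene0")
for q,z in(((366,231),.022),((357,250),.022),((262,222),.02),((318,244),.02),((230,149),.003),((193,207),.003),((220,211),.003),((261,156),.003),((319,305),0.0)): print(q,np.round(ray(c,*q,z)[:2],4))
c,im=load("side0")
for q,z in(((288,353),.003),((405,308),.003),((438,355),.003),((305,402),.003)): print(q,np.round(ray(c,*q,z)[:2],4))
E
```

```text
anvil [[0.4476, 0.0749], [0.517, 0.0704], [0.5051, -0.0872]]
knob [[0.4717, -0.049]]
red [[0.476, -0.0056]]
ptr [[0.4644, -0.0371], [0.4905, -0.0633]]
handle [[0.5331, -0.0603], [0.5509, 0.148]]
head [[0.5098, 0.1623], [0.5979, 0.1562]]
edge [[0.6044, 0.0389], [0.6314, 0.0369], [0.5806, -0.1205], [0.6092, -0.1205]]
tin [[0.6829, 0.1573]]
(366, 231) [0.5147 0.1764]
(357, 250) [0.5953 0.1717]
(262, 222) [ 0.5995 -0.1567]
(318, 244) [0.616  0.0485]
(230, 149) [ 0.3089 -0.4408]
(193, 207) [ 0.6137 -0.4158]
(220, 211) [ 0.5964 -0.3199]
(261, 156) [ 0.3015 -0.3102]
(319, 305) [0.8016 0.1239]
(288, 353) [ 0.3001 -0.3175]
(405, 308) [ 0.59   -0.2979]
(438, 355) [ 0.6103 -0.4222]
(305, 402) [ 0.3056 -0.4262]
```

View pics/crop.png

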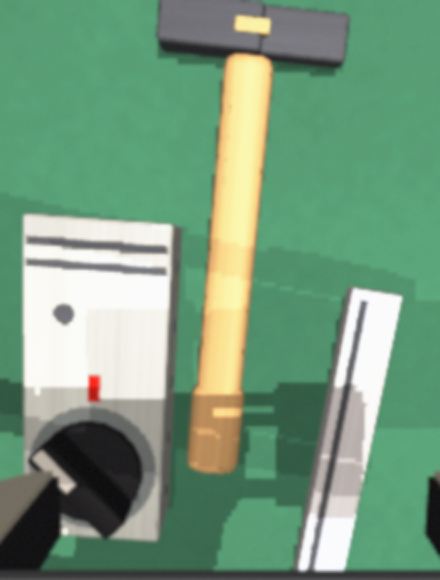

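The crop confirms the grey steel anvil with its black knob and red mark, and the loose hammer and straightedge beside it (hammer butt at crop (215,460), straightedge end at crop (375,292)). Moving over the handle near its centre of mass.

Call:
carry_out:
  targets:
    - [[0,45,0],[0,0,-5],60]
    - [[0,45,-20],[0,0,0],60]
    - [[0,40,-45],[0,0,0],60]
    - [[0,0,-45],[0,0,0],60]
    - [[0,0,-40],[0,0,0],60]
    - [[0,0,0],[0,0,0],60]
    - [[0,0,0],[0,0,0],60]

```text
time_s: 0.85
ee_pos: [0.5498, 0.1232, 0.0763]
tool_rot: [-3.14, 0.0, 1.483]
contact_force: [1.2, -1.0, 0.5]
grip_width: 0.0603
grasp_force: 0.0
```

```bash
python3 - <<'E'
from h import *
c,im=cam("wrist","w1"); s=telemetry.observe(); print(s["ee_pos"],s["tool_rot"],s["grip_width"],s["contact_force"])
E
```

```text
[0.55120623 0.12307548 0.0778008 ] [ 3.13975561e+00 -2.24153758e-04  1.48318999e+00] 0.06001200369081765 [0.08875572 0.36316334 0.66579905]
```

View pics/w1.png

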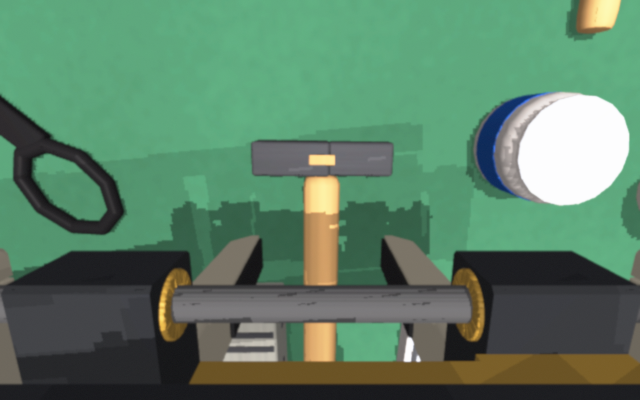

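The wrist view shows the handle centred between the fingers at column 321 and square to them, with the head beyond them at (321,158) and nothing under the fingers. Descending and gripping.

Call:
carry_out:
  targets:
    - [[0,0,-35],[0,0,0],60]
    - [[0,0,-25],[0,0,0],60]
    - [[0,0,-12],[0,0,0],60]
    - [[0,0,0],[0,0,0],60]
    - [[0,0,0],[0,0,10],10]
    - [[0,0,0],[0,0,0],10]
  squeeze: 40

```text
out of range; nothing moved
```

Call:
carry_out:
  targets:
    - [[0,0,-35],[0,0,0],60]
    - [[0,0,-25],[0,0,0],60]
    - [[0,0,-12],[0,0,0],60]
    - [[0,0,0],[0,0,0],60]
    - [[0,0,0],[0,0,0],10]
    - [[0,0,0],[0,0,0],10]
    - [[0,0,0],[0,0,0],10]
    - [[0,0,0],[0,0,0],10]
  squeeze: 40

```text
time_s: 1.7
ee_pos: [0.5506, 0.1233, 0.0052]
tool_rot: [3.14, -0.0, 1.484]
contact_force: [0.0, 0.4, 0.3]
grip_width: 0.0324
grasp_force: 0.0
```

Call:
carry_out:
  targets:
    - [[0,0,0],[0,0,0],10]
    - [[0,0,0],[0,0,0],10]
    - [[0,0,0],[0,0,0],10]
    - [[0,0,20],[0,0,0],10]
    - [[0,0,40],[0,0,0],10]
    - [[0,0,40],[0,0,0],10]

```text
time_s: 2.3
ee_pos: [0.5486, 0.1232, 0.1037]
tool_rot: [-3.138, 0.0, 1.484]
contact_force: [-0.2, -0.6, -3.4]
grip_width: 0.0233
grasp_force: 40.0
```

Call:
carry_out:
  targets:
    - [[0,-20,30],[0,0,-5],10]
    - [[-2,-40,10],[0,0,-6.5],10]
    - [[-2,-45,0],[0,0,-7.5],10]
    - [[-2,-45,0],[0,0,-7.5],10]
    - [[-2,-45,0],[0,0,-7.5],10]
    - [[-2,-45,0],[0,0,-7.5],10]
    - [[-2,-45,0],[0,0,-7.5],10]
    - [[-2,-45,0],[0,0,-7.5],10]
    - [[-2,-45,0],[0,0,-7.5],10]
    - [[-2,-45,0],[0,0,-7.5],10]
    - [[-3,-40,0],[0,0,-6.5],10]
    - [[-3,-30,0],[0,0,-4],10]

```text
time_s: 3.5
ee_pos: [0.525, -0.3693, 0.1429]
tool_rot: [-3.141, 0.001, 0.047]
contact_force: [0.2, -0.7, -3.9]
grip_width: 0.0237
grasp_force: 40.0
```

Call:
carry_out:
  targets:
    - [[0,0,0],[0,0,0],10]
    - [[0,0,0],[0,0,0],10]
    - [[0,0,0],[0,0,0],10]

```text
time_s: 3.8
ee_pos: [0.5257, -0.3655, 0.1434]
tool_rot: [-3.14, 0.001, 0.054]
contact_force: [0.7, 0.0, -3.6]
grip_width: 0.0235
grasp_force: 40.0
```

```bash
python3 - <<'E'
from h import *
s=telemetry.observe(); print(s["ee_pos"],s["tool_rot"],s["grip_width"],s["contact_force"])
a=[cam(n,n+"2")[1] for n in("wrist","side")]
cv2.imwrite("pics/c2.png",np.vstack([cv2.resize(a[0],(480,300)),a[1][190:400,100:580][:, :]]))
E
```

```text
[ 0.52574229 -0.36547007  0.14341472] [-3.13978607e+00  1.10631231e-03  5.35161118e-02] 0.023524642580076454 [ 0.68744666  0.023091   -3.5690415 ]
```

View pics/c2.png

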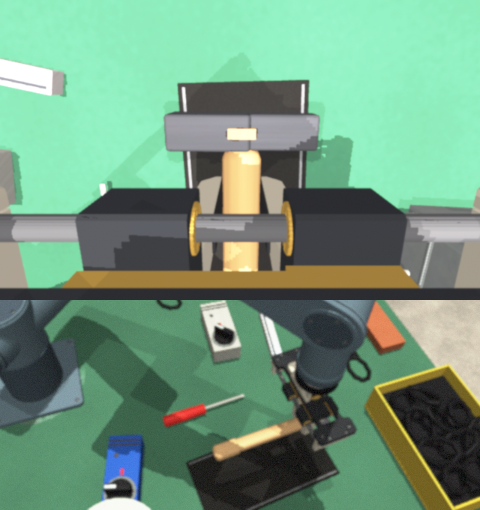

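The composite shows the hammer held over the mat. In the upper picture the mat's far corners are at (179,83) and (308,81) (wrist pixels (239,111), (411,108)), with the head level across (165–318,132). The lower picture shows the butt at (218,452), over the mat's near end.

```bash
python3 - <<'E'
from h import *
c,im=load("wrist2")
a,b=[ray(c,*q,.003)[:2] for q in((239,111),(411,108))]; print("mat far",a,b,np.linalg.norm(a-b),np.degrees(np.arctan2(*(b-a)))) 
h=[ray(c,*q,.16)[:2] for q in((220,152),(424,153),(322,30/.75+112),(322,200))]; print("head",np.round(h,4))
d=(a-b)/np.linalg.norm(a-b); n=np.array([d[1],-d[0]]); print(d,n)
c,im=load("side2")
hsv=cv2.cvtColor(im,cv2.COLOR_BGR2HSV);m=cv2.inRange(hsv,(8,70,110),(28,190,255));m[:,:250]=0;m[:270]=0;m[:,430:]=0
k=max(cv2.findContours(m,0,2)[0],key=cv2.contourArea);bx=cv2.boxPoints(cv2.minAreaRect(k));print([np.round(ray(c,*p,.157)[:2],4).tolist() for p in bx])
E
```

```text
mat far [ 0.59374678 -0.29237688] [ 0.60408653 -0.43838467] 0.1463734397968659 175.9492798863776
head [[ 0.5749 -0.3203]
 [ 0.5792 -0.4075]
 [ 0.5772 -0.3639]
 [ 0.5562 -0.365 ]]
[-0.07063952  0.99750191] [0.99750191 0.07063952]
[[0.3376, -0.3611], [0.5216, -0.3479], [0.5187, -0.3816], [0.3391, -0.3929]]
```

Call:
carry_out:
  targets:
    - [[-4,-3,-30],[0,0,0],10]
    - [[0,0,-35],[0,0,0],10]
    - [[0,0,-30],[0,0,0],10]
    - [[0,0,-20],[0,0,0],10]
    - [[0,0,-12],[0,0,0],10]
    - [[0,0,-7],[0,0,0],10]
    - [[0,0,0],[0,0,0],10]
    - [[0,0,0],[0,0,0],10]

```text
time_s: 4.7
ee_pos: [0.5228, -0.3702, 0.0114]
tool_rot: [3.14, -0.001, 0.053]
contact_force: [0.2, -0.5, -3.5]
grip_width: 0.0235
grasp_force: 40.0
```

Call:
carry_out:
  targets:
    - [[0,0,-2],[0,0,0],10]
    - [[0,0,-1],[0,0,0],10]
    - [[0,0,0],[0,0,0],10]

```text
time_s: 5.0
ee_pos: [0.5222, -0.37, 0.0078]
tool_rot: [3.141, -0.001, 0.052]
contact_force: [-0.6, 0.4, -2.1]
grip_width: 0.0236
grasp_force: 40.0
```

Touching down; release and lift clear.

Call:
carry_out:
  targets:
    - [[0,0,0],[0,0,0],50]
    - [[0,0,0],[0,0,0],50]
    - [[0,0,0],[0,0,0],50]
    - [[0,0,0],[0,0,0],50]
    - [[0,0,10],[0,0,0],50]
    - [[0,0,30],[0,0,0],50]
    - [[0,0,45],[0,0,0],50]
    - [[0,0,45],[0,0,0],50]

```text
time_s: 5.8
ee_pos: [0.5216, -0.3694, 0.1389]
tool_rot: [-3.141, 0.001, 0.052]
contact_force: [0.7, -0.4, 0.4]
grip_width: 0.0499
grasp_force: 0.0
```

Call:
carry_out:
  targets:
    - [[0,30,30],[0,0,8],60]
    - [[0,45,30],[0,0,8],60]
    - [[0,45,0],[0,0,8],60]
    - [[0,45,0],[0,0,8],60]
    - [[0,45,0],[0,0,8],60]
    - [[10,40,0],[0,0,8],60]
    - [[10,20,0],[0,0,8],60]
    - [[10,0,0],[0,0,8],60]
    - [[10,0,0],[0,0,8],60]
    - [[5,0,0],[0,0,6.5],60]
    - [[0,0,0],[0,0,0],60]
    - [[0,0,0],[0,0,0],60]

```text
time_s: 7.0
ee_pos: [0.5668, -0.1031, 0.1954]
tool_rot: [3.141, 0.0, 1.419]
contact_force: [0.3, -1.2, 0.4]
grip_width: 0.0602
grasp_force: 0.0
```

```bash
python3 - <<'E'
from h import *
s=telemetry.observe(); print(s["ee_pos"],s["tool_rot"],s["grip_width"],s["contact_force"])
c,w=cam("wrist","wrist3"); c,v=cam("side","side3")
a=[cv2.resize(w,(640,400)),v[240:400,100:580]]
a[1]=cv2.copyMakeBorder(a[1],0,0,0,160,cv2.BORDER_CONSTANT)
cv2.imwrite("pics/c3.png",np.vstack(a))
E
```

```text
[ 0.56683186 -0.1031015   0.19543116] [3.14142719e+00 1.01078168e-04 1.41946412e+00] 0.06017813501198705 [ 0.32523198 -1.24726668  0.44258369]
```

View pics/c3.png

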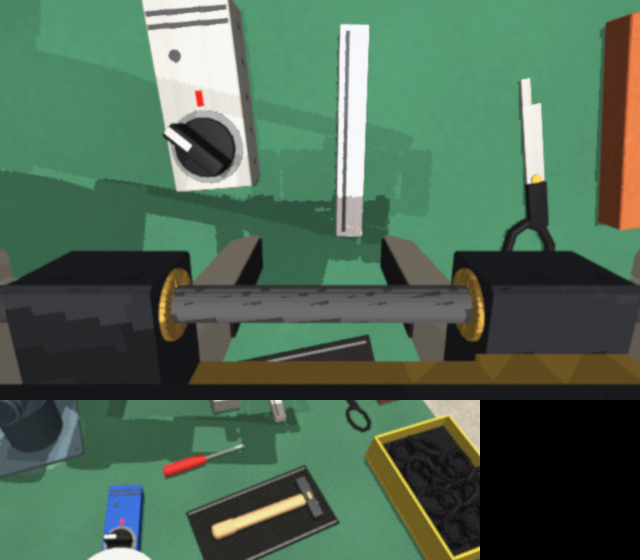

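The picture shows the hammer lying wholly on the mat, butt at (218,530) and head at (310,495). The straightedge is fully visible with corners (341,25), (369,25), (361,236), (337,236). The anvil's +x top edge runs from (230,8) to (250,186), and the knob is at (208,146).

```bash
python3 - <<'E'
from h import *
c,im=load("wrist3")
e=[ray(c,*q,.02)[:2] for q in((340.5,24.5),(369,25),(361,236.5),(336.5,235))]
print("edge",np.round(e,4),"c",np.mean(e,0), [np.degrees(np.arctan2(*(a-b))) for a,b in((e[0],e[3]),(e[1],e[2]))],np.linalg.norm(e[0]-e[3]))
p=[ray(c,*q,.05)[:2] for q in((230,8),(250,186.5),(177,191),(146.5,8))]
print("anvil",np.round(p,4),np.degrees(np.arctan2(*(p[0]-p[1]))),np.degrees(np.arctan2(*(p[3]-p[2]))))
u=(p[0]-p[1])/np.linalg.norm(p[0]-p[1]); x=np.array([u[1],-u[0]])
print("center",p[1]+.08*u-.035*x,p[2]+.08*u+.035*x)
k=ray(c,208,146,.059)[:2];print("knob",k,"ctr",k+.042*u)
E
```

```text
edge [[ 0.6059  0.0398]
 [ 0.6311  0.0355]
 [ 0.5993 -0.162 ]
 [ 0.5745 -0.1566]] c [ 0.60270816 -0.06082326] [np.float64(9.081528281020367), np.float64(9.137980636200293)] 0.1988791055203
anvil [[ 0.5164  0.0584]
 [ 0.5032 -0.0883]
 [ 0.4364 -0.0824]
 [ 0.4495  0.0686]] 5.149007523503577 4.980222991632648
center [ 0.47551657 -0.00549803] [ 0.47842989 -0.0058407 ]
knob [ 0.47661113 -0.04666489] ctr [ 0.48038047 -0.00483438]
```

Call:
carry_out:
  targets:
    - [[20,30,-20],[0,0,-0.4],60]
    - [[19,32,-40],[0,0,0],60]
    - [[0,0,-40],[0,0,0],60]
    - [[0,0,-40],[0,0,0],60]
    - [[0,0,-30],[0,0,0],60]
    - [[0,0,-12],[0,0,0],60]
    - [[0,0,0],[0,0,0],60]
    - [[0,0,0],[0,0,0],60]

```text
time_s: 7.9
ee_pos: [0.6054, -0.0443, 0.0178]
tool_rot: [3.14, 0.0, 1.415]
contact_force: [0.6, -0.0, 0.3]
grip_width: 0.0602
grasp_force: 0.0
```

Call:
carry_out:
  targets:
    - [[0,0,-9],[0,0,0],60]
    - [[0,0,0],[0,0,0],60]
    - [[0,0,0],[0,0,0],15]
    - [[0,0,0],[0,0,0],15]
    - [[0,0,0],[0,0,0],15]
    - [[0,0,0],[0,0,0],15]
    - [[0,0,0],[0,0,0],15]
    - [[0,0,0],[0,0,0],15]
    - [[0,0,0],[0,0,0],15]
  squeeze: 20

```text
time_s: 8.8
ee_pos: [0.6048, -0.0439, 0.0075]
tool_rot: [3.141, 0.0, 1.415]
contact_force: [2.2, 0.1, 1.0]
grip_width: 0.026
grasp_force: 20.0
```

Call:
carry_out:
  targets:
    - [[-3,4,0],[0,0,0.4],15]
    - [[-6,7,0],[0,0,0.6],15]
    - [[-8,8,0],[0,0,0.7],15]
    - [[-8,8,0],[0,0,0.7],15]
    - [[-8,8,0],[0,0,0.7],15]
    - [[-6,7,0],[0,0,0.6],15]
    - [[-5,6,0],[0,0,0.4],15]
    - [[0,0,0],[0,0,0],15]
    - [[0,0,0],[0,0,0],15]

```text
time_s: 9.7
ee_pos: [0.5589, 0.0056, 0.0075]
tool_rot: [-3.139, -0.002, 1.487]
contact_force: [-2.7, 3.8, 7.7]
grip_width: 0.0261
grasp_force: 20.0
```

Call:
carry_out:
  targets:
    - [[0,0,0],[0,0,0],40]
    - [[0,0,0],[0,0,0],40]
    - [[0,0,0],[0,0,0],40]
    - [[0,0,10],[0,0,0],40]
    - [[0,0,30],[0,0,0],40]
    - [[0,0,45],[0,0,0],40]
    - [[0,-40,45],[0,0,0],60]
    - [[0,-40,45],[0,0,0],60]
    - [[0,-20,20],[0,0,0],60]
    - [[0,0,0],[0,0,0],60]
    - [[0,0,0],[0,0,0],60]

```text
time_s: 10.8
ee_pos: [0.5601, -0.0823, 0.1873]
tool_rot: [3.141, -0.0, 1.486]
contact_force: [-0.1, -0.1, -0.3]
grip_width: 0.0596
grasp_force: 0.0
```

```bash
python3 - <<'E'
from h import *
s=telemetry.observe(); print(s["ee_pos"],s["tool_rot"],s["grip_width"],s["contact_force"])
c,w=cam("wrist","wrist4"); cv2.imwrite("pics/c4.png",w)
E
```

```text
[ 0.5601446  -0.08228034  0.18727798] [ 3.14127616e+00 -4.49996998e-04  1.48565630e+00] 0.05961063936391832 [-0.05162294 -0.08170449 -0.25405713]
```

View pics/c4.png

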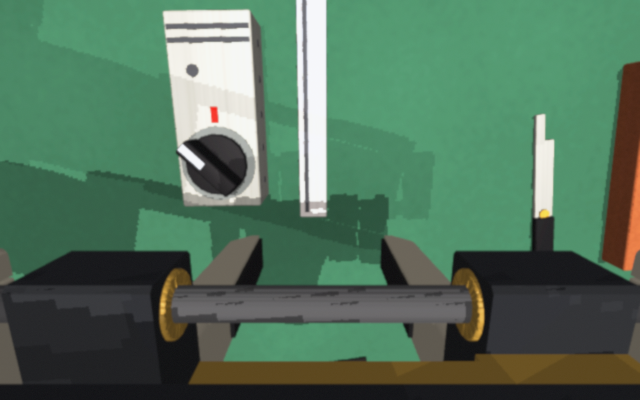

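The picture shows the straightedge parallel beside the anvil, left edge (297,5) to (301,215). The anvil's top corners are (163,11), (250,10), (262,205), (184,206), and the knob is at (216,161) with its pointer at (188,155).

```bash
python3 - <<'E'
from h import *
c,im=load("wrist4")
e=[ray(c,*q,.02)[:2] for q in((296.5,5),(326.5,5),(327,216),(301,215.5))]
print("edge",np.round(e,4), [np.degrees(np.arctan2(*(a-b))) for a,b in((e[0],e[3]),(e[1],e[2]))])
p=[ray(c,*q,.05)[:2] for q in((250,10),(262,205),(184,206),(163.5,11))]
print("anvil",np.round(p,4),np.mean(p,0),[np.degrees(np.arctan2(*(a-b))) for a,b in((p[0],p[1]),(p[3],p[2]))],np.linalg.norm(p[0]-p[1]),np.linalg.norm(p[0]-p[3]))
a=np.mean(p,0);t=np.radians(5.0);X=np.array([np.cos(t),-np.sin(t)]);Y=np.array([np.sin(t),np.cos(t)])
for q in e+p: print(np.round([(q-a)@X,(q-a)@Y],4))
E
```

```text
edge [[ 0.5521  0.0797]
 [ 0.578   0.0775]
 [ 0.5631 -0.1115]
 [ 0.5374 -0.1088]] [np.float64(4.473031613614738), np.float64(4.49980198882104)]
anvil [[ 0.5163  0.0705]
 [ 0.5059 -0.0879]
 [ 0.4359 -0.0829]
 [ 0.4481  0.0756]] [ 0.47653855 -0.00614645] [np.float64(3.7645813159306747), np.float64(4.412088225356472)] 0.15878015041167567 0.06842890873302243
[0.0678 0.0921]
[0.0938 0.0922]
[ 0.0955 -0.0974]
[ 0.0696 -0.097 ]
[0.0329 0.0799]
[ 0.0364 -0.0789]
[-0.0338 -0.08  ]
[-0.0355  0.079 ]
```

Call:
carry_out:
  targets:
    - [[5,10,0],[0,0,-8.1],93]
    - [[5,10,0],[0,0,-8.1],93]
    - [[5,10,0],[0,0,-8.1],93]
    - [[5,10,0],[0,0,-8.1],93]
    - [[5,10,0],[0,0,-8.1],93]
    - [[5,10,0],[0,0,-8.1],93]
    - [[5,9,0],[0,0,-8.1],93]
    - [[4,0,-20],[0,0,-8.1],93]
    - [[0,0,-30],[0,0,-8.1],93]
    - [[0,0,-30],[0,0,-8.1],93]
    - [[0,0,0],[0,0,-8.1],93]
    - [[0,0,0],[0,0,0],93]

```text
time_s: 12.05
ee_pos: [0.5972, -0.0115, 0.1041]
tool_rot: [-3.14, 0.006, -0.068]
contact_force: [0.2, -0.1, -0.4]
grip_width: 0.093
grasp_force: 0.0
```

Call:
carry_out:
  targets:
    - [[0,0,0],[0,0,0],93]
    - [[0,0,0],[0,0,0],93]

```text
time_s: 12.25
ee_pos: [0.5995, -0.0128, 0.1073]
tool_rot: [-3.142, -0.0, -0.065]
contact_force: [-0.0, -0.2, 0.6]
grip_width: 0.0929
grasp_force: 0.0
```

Call:
carry_out:
  targets:
    - [[5,0,-40],[0,0,-0.7],93]
    - [[0,0,-35],[0,0,0],93]
    - [[0,0,-16],[0,0,0],93]
    - [[0,0,-6],[0,0,0],93]
    - [[0,0,0],[0,0,0],93]
    - [[0,0,0],[0,0,0],93]

```text
time_s: 12.85
ee_pos: [0.6055, -0.0135, 0.0115]
tool_rot: [3.141, -0.002, -0.08]
contact_force: [-0.2, -0.7, -0.2]
grip_width: 0.0932
grasp_force: 0.0
```

Call:
carry_out:
  targets:
    - [[-6,0.5,0],[0,0,0],93]
    - [[-6,0.5,0],[0,0,0],93]
    - [[-4,0.3,0],[0,0,0],93]
    - [[-4,0.3,0],[0,0,0],93]
    - [[-4,0.3,0],[0,0,0],93]
    - [[-4,0.3,0],[0,0,0],93]
    - [[-4,0.3,0],[0,0,0],93]
    - [[-4,0.3,0],[0,0,0],93]
    - [[0,0,0],[0,0,0],93]

```text
time_s: 13.75
ee_pos: [0.5684, -0.0106, 0.0104]
tool_rot: [3.141, -0.001, -0.08]
contact_force: [2.9, -0.3, 0.1]
grip_width: 0.0931
grasp_force: 1.4
```

Call:
carry_out:
  targets:
    - [[-4,0,0],[0,0,0],93]
    - [[-4,0,0],[0,0,0],93]
    - [[-4,0,0],[0,0,0],93]
    - [[-3,0,0],[0,0,0],93]
    - [[-2,0,0],[0,0,0],93]
    - [[0,0,0],[0,0,0],93]

```text
time_s: 14.35
ee_pos: [0.5514, -0.0106, 0.0104]
tool_rot: [3.142, -0.0, -0.08]
contact_force: [4.2, 0.3, 2.2]
grip_width: 0.0927
grasp_force: 1.9
```

Call:
carry_out:
  targets:
    - [[-1,0,0],[0,0,0],93]
    - [[-1,0,0],[0,0,0],93]
    - [[-1,0,0],[0,0,0],93]
    - [[0,0,0],[0,0,0],93]

```text
time_s: 14.75
ee_pos: [0.5489, -0.0106, 0.0104]
tool_rot: [3.142, -0.001, -0.08]
contact_force: [4.8, -0.0, 1.1]
grip_width: 0.0928
grasp_force: 2.5
```

Call:
carry_out:
  targets:
    - [[-1,0,0],[0,0,0],93]
    - [[-1,0,0],[0,0,0],93]
    - [[0,0,0],[0,0,0],93]

```text
time_s: 15.05
ee_pos: [0.547, -0.0106, 0.0104]
tool_rot: [3.141, -0.001, -0.08]
contact_force: [5.3, 0.3, 0.7]
grip_width: 0.0933
grasp_force: 2.5
```

Call:
carry_out:
  targets:
    - [[-1,0,0],[0,0,0],93]
    - [[0,0,0],[0,0,0],93]

```text
time_s: 15.25
ee_pos: [0.5465, -0.0106, 0.0104]
tool_rot: [3.141, -0.002, -0.08]
contact_force: [6.1, 0.0, -0.5]
grip_width: 0.0927
grasp_force: 3.2
```

Call:
carry_out:
  targets:
    - [[-1,0,0],[0,0,0],93]
    - [[0,0,0],[0,0,0],93]

```text
time_s: 15.45
ee_pos: [0.5464, -0.0106, 0.0105]
tool_rot: [3.142, -0.004, -0.08]
contact_force: [8.5, 0.8, -0.5]
grip_width: 0.0927
grasp_force: 4.2
```

Call:
carry_out:
  targets:
    - [[-1,0,0],[0,0,0],93]
    - [[-1,0,0],[0,0,0],93]
    - [[-1,0,0],[0,0,0],93]
    - [[0,0,0],[0,0,0],93]

```text
time_s: 15.85
ee_pos: [0.5462, -0.0105, 0.0112]
tool_rot: [-3.142, -0.009, -0.079]
contact_force: [14.6, 2.4, -4.2]
grip_width: 0.0928
grasp_force: 7.2
```

```bash
python3 - <<'E'
from h import *
s=telemetry.observe(); print(s["torque"],s["contact_force"],s["ee_pos"],s["tool_rot"])
E
```

```text
[ 0.79186894 -2.62424316  0.71242343] [14.61812096  2.44389895 -4.24014173] [ 0.54616252 -0.01054248  0.0111518 ] [-3.14152227 -0.00948708 -0.07929608]
```

Call:
carry_out:
  targets:
    - [[4,0,0],[0,0,0],93]
    - [[6,0,0],[0,0,0],93]
    - [[15,0,0],[0,0,0],93]
    - [[10,0,10],[0,0,0],93]
    - [[0,0,45],[0,0,0],60]
    - [[0,0,45],[0,0,0],60]
    - [[0,0,45],[0,0,0],60]
    - [[0,0,40],[0,0,8.5],60]
    - [[0,-10,0],[0,0,8.5],60]
    - [[0,-10,0],[0,0,8.5],60]
    - [[0,-20,0],[0,0,8.5],60]
    - [[0,-20,0],[0,0,8.5],60]

```text
time_s: 17.05
ee_pos: [0.5746, -0.0703, 0.1942]
tool_rot: [-3.138, 0.003, 0.668]
contact_force: [-0.2, -0.5, 0.1]
grip_width: 0.0601
grasp_force: 0.0
```

Call:
carry_out:
  targets:
    - [[-10,-15,0],[0,0,8.5],60]
    - [[-10,-15,0],[0,0,8.5],60]
    - [[-10,-15,0],[0,0,8.5],60]
    - [[-10,0,0],[0,0,8.5],60]
    - [[-10,0,0],[0,0,8.5],60]
    - [[-10,0,0],[0,0,8.5],60]
    - [[0,0,0],[0,0,0],60]
    - [[0,0,0],[0,0,0],60]

```text
time_s: 17.85
ee_pos: [0.5157, -0.1152, 0.1947]
tool_rot: [-3.14, -0.001, 1.547]
contact_force: [0.6, 0.2, 1.3]
grip_width: 0.0601
grasp_force: 0.0
```

```bash
python3 - <<'E'
from h import *
s=telemetry.observe(); print(s["ee_pos"],s["tool_rot"],s["grip_width"],s["contact_force"])
c,w=cam("wrist","wrist5"); cv2.imwrite("pics/c5.png",cv2.resize(w[0:260,130:450],None,fx=2.3,fy=2.3,interpolation=cv2.INTER_CUBIC))
E
```

```text
[ 0.51570248 -0.11520279  0.19468623] [-3.13964660e+00 -8.12686316e-04  1.54721685e+00] 0.06011297040996413 [0.57361702 0.20208738 1.30120676]
```

View pics/c5.png

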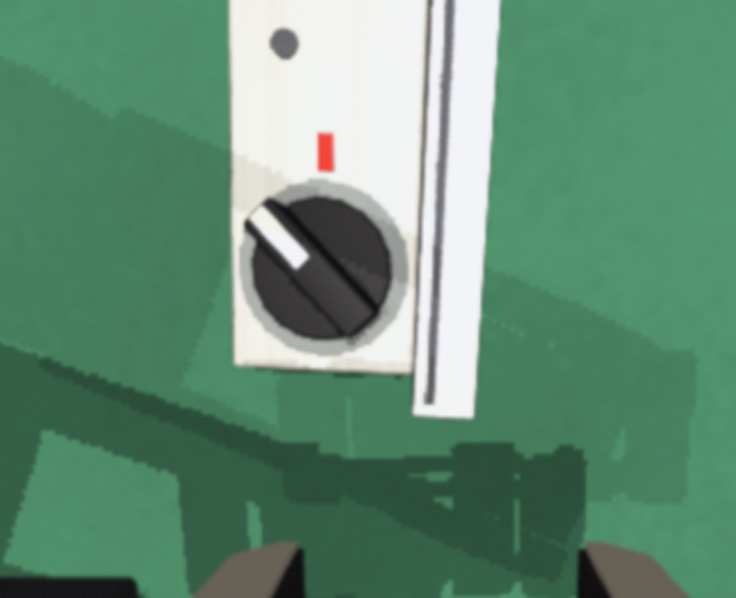

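The crop shows the straightedge against the anvil's face with its near end at crop (414–474,417), the anvil's near end at (236,366)–(413,373), and the knob bar running from its tip (257,212) to (363,322).

```bash
python3 - <<'E'
from h import *
c,im=load("wrist5")
P=lambda x,y,z: ray(c,130+x/2.3,y/2.3,z)[:2]
e=[P(413,416,.02),P(474,418,.02)];E=[P(486,260,.02),P(500,2,.02)]
p=[P(236,366,.05),P(413,373,.05),P(427,2,.05),P(229,2,.05)]
b=[P(257,212,.085),P(364,323,.085)]
ang=lambda d: np.degrees(np.arctan2(d[1],d[0]))
print("edge",e,"yaw",ang(E[1]-e[1])-90,"anvil",p,ang(p[2]-p[1])-90,ang(p[3]-p[0])-90)
for yw in(-4,-5):
    t=np.radians(yw);X=np.array([np.cos(t),np.sin(t)]);Y=np.array([-np.sin(t),np.cos(t)])
    n=(p[0]+p[1])/2; print(yw,"edge near end rel anvil near end along Y",[(q-n)@Y for q in e],"x",[(q-n)@X for q in e])
print("bar",b,(b[0]+b[1])/2,ang(b[0]-b[1]),np.linalg.norm(b[0]-b[1]))
print("disc",P(323,267,.056))
E
```

```text
edge [array([ 0.50354401, -0.10960251]), array([ 0.52986793, -0.11108153])] yaw -4.276579052251989 anvil [array([ 0.43664522, -0.08317802]), array([ 0.50525707, -0.08747439]), array([0.51420915, 0.04222006]), array([0.44487453, 0.04385918])] -3.948542663726471 -3.706368430897257
-4 edge near end rel anvil near end along Y [np.float64(-0.021943603689161876), np.float64(-0.021582765756145705)] x [np.float64(0.034206892913837626), np.float64(0.06056986655879347)]
-5 edge near end rel anvil near end along Y [np.float64(-0.021343268973944857), np.float64(-0.020522388667346486)] x [np.float64(0.034584651728643966), np.float64(0.06093731267475677)]
bar [array([ 0.45684768, -0.02911967]), array([ 0.49044667, -0.06592918])] [ 0.47364717 -0.04752443] 132.3892164852605 0.049838053820011344
disc [ 0.47343409 -0.04682825]
```

Call:
carry_out:
  targets:
    - [[-10,18,0],[0,0,8.5],50]
    - [[-10,20,0],[0,0,8.5],50]
    - [[-10,20,0],[0,0,8.5],50]
    - [[-12,10,0],[0,0,8.5],50]
    - [[0,0,-20],[0,0,8.5],50]
    - [[0,0,-30],[0,0,1.2],50]
    - [[0,0,-20],[0,0,0],50]
    - [[0,0,0],[0,0,0],50]
    - [[0,0,0],[0,0,0],50]

```text
time_s: 18.8
ee_pos: [0.4746, -0.0474, 0.1253]
tool_rot: [-3.141, -0.001, 2.313]
contact_force: [-0.6, 0.0, 0.8]
grip_width: 0.05
grasp_force: 0.0
```

Call:
carry_out:
  targets:
    - [[-1,0,-30],[0,0,0],50]
    - [[0,0,-20],[0,0,0],50]
    - [[0,0,-11],[0,0,0],50]
    - [[0,0,0],[0,0,0],50]
    - [[0,0,0],[0,0,0],5]
    - [[0,0,0],[0,0,0],5]
    - [[0,0,0],[0,0,0],5]
    - [[0,0,0],[0,0,0],5]
    - [[0,0,0],[0,0,0],5]
    - [[0,0,0],[0,0,0],5]
    - [[0,0,0],[0,0,0],5]
  squeeze: 25

```text
time_s: 19.9
ee_pos: [0.4738, -0.0474, 0.0645]
tool_rot: [3.141, 0.001, 2.314]
contact_force: [1.2, 1.9, 3.5]
grip_width: 0.0133
grasp_force: 24.9
```

Call:
carry_out:
  targets:
    - [[0,0,0],[0,0,-4],5]
    - [[0,0,0],[0,0,-5],5]
    - [[0,0,0],[0,0,-5],5]
    - [[0,0,0],[0,0,-5],5]
    - [[0,0,0],[0,0,-5],5]
    - [[0,0,0],[0,0,-5],5]
    - [[0,0,0],[0,0,-5],5]
    - [[0,0,0],[0,0,-5],5]
    - [[0,0,0],[0,0,-5],5]
    - [[0,0,0],[0,0,-2.6],5]
    - [[0,0,0],[0,0,0],5]
    - [[0,0,0],[0,0,0],5]

```text
time_s: 21.1
ee_pos: [0.473, -0.0476, 0.0645]
tool_rot: [-3.141, 0.0, 1.501]
contact_force: [-1.6, -0.3, 5.5]
grip_width: 0.014
grasp_force: 24.9
```

Call:
carry_out:
  targets:
    - [[0,0,0],[0,0,0],50]
    - [[0,0,0],[0,0,0],50]
    - [[0,0,0],[0,0,0],50]
    - [[0,0,0],[0,0,0],50]
    - [[0,0,25],[0,0,0],50]
    - [[0,0,40],[0,0,0],50]
    - [[0,-30,40],[0,0,0],50]
    - [[0,-40,40],[0,0,0],50]
    - [[10,-20,20],[0,0,0],50]
    - [[0,0,0],[0,0,0],50]
    - [[0,0,0],[0,0,0],50]

```text
time_s: 22.2
ee_pos: [0.483, -0.1326, 0.2239]
tool_rot: [-3.141, -0.001, 1.5]
contact_force: [0.1, 1.1, 0.1]
grip_width: 0.05
grasp_force: 0.0
```

```bash
python3 - <<'E'
from h import *
s=telemetry.observe(); print(s["ee_pos"],s["tool_rot"],s["grip_width"],s["contact_force"])
c,w=cam("wrist","wrist6"); c2,v=cam("side","side6")
a=cv2.resize(w[0:240,180:440],None,fx=2,fy=2,interpolation=cv2.INTER_CUBIC)[:480]
b=cv2.resize(v[180:400,250:450],None,fx=480/220,fy=480/220)[:, :280*1]
b=cv2.resize(v[170:400,240:450],(280,307)); b=cv2.copyMakeBorder(b,0,480-307,0,0,cv2.BORDER_CONSTANT)
cv2.imwrite("pics/c6.png",np.hstack([a,b]))
E
```

```text
[ 0.48295935 -0.13261515  0.223876  ] [-3.14085920e+00 -7.70952752e-04  1.49997433e+00] 0.050032571013845534 [0.08641869 1.14015779 0.06619192]
```

View pics/c6.png

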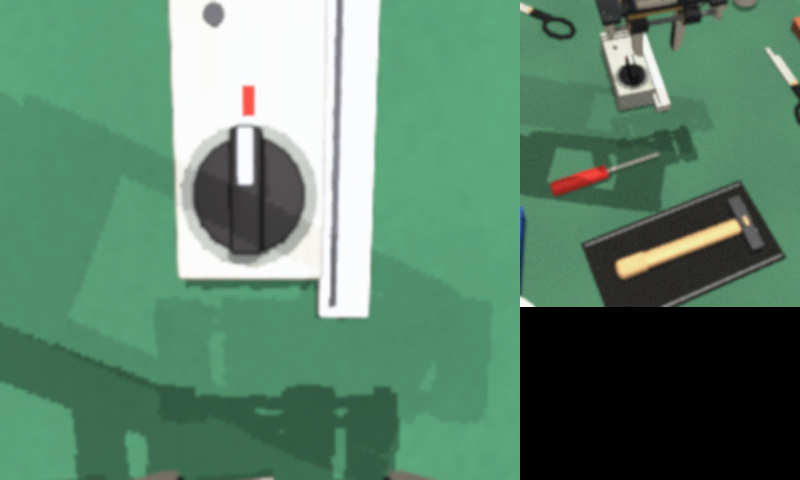

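The picture shows the white pointer at (246,155) aimed at the red mark (248,100). The straightedge lies flush along the anvil and the hammer is wholly on the mat. Handing in.

```bash
python3 -c "
from rig import job
print(job.hand_in())"
```

```text
the job is handed in; nothing more can be done
None
```

I handed the job in at about 22 s on the robot's clock: the hammer lies on the mat, the straightedge is flush against the anvil and within about 1.5 mm of centred by my measurement, and the knob's pointer is at the red mark.

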